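# Turn the display row round for the customer

## Task

Move the four pieces (ink tin, jade tablet, loupe, stamp) from the rack with the cork pads to the empty rack, in reverse order: the leftmost piece of the row (seen from the robot) goes into the rightmost cell and so on, so that a customer across the table sees the row as we see it now. Set each piece upright, the same side up as now, on the raised bar in the middle of its own cell.

Things in the scene. Friction and masses are not known exactly. Their poses are not given: they have to be found in the camera images.
- tin: Flat round red ink-pad tin, closed, 60 mm in diameter, 20 mm tall. Origin at the centre of its underside, z up. Can be gripped across its 60 mm diameter in any direction.
- tablet: Polished dark grey-green jade tablet, a flat rounded oblong 55 x 45 x 6 mm, lying flat. Origin at the centre of its underside; x along its 55 mm length, y along its 45 mm width, z up. It lies with its length roughly along the rack, so its 45 mm width runs from front to back.
- loupe: Folded pocket loupe (magnifier), 24 x 36 x 16 mm: two white rounded plates with a black lens barrel between. Does not unfold. Origin at the centre of its underside; x along its 24 mm width, y along its 36 mm length, z up. Its length lies roughly along the rack.
- stamp: Round reddish-brown hand stamp standing upright, 27 mm in diameter, 63 mm tall. Origin at the centre of its underside, z up. Grips at about 27 mm at every height.
- full_rack: Rack holding the row at the start, a cork pad in each cell; nearer or farther one of two: fixed board 84 mm deep (x), 334 mm long (y), top 10 mm above the table; four cells, open front and back, between dividers 4 mm thick, up to z = 19.5 mm. Origin under its middle, on the table; x away from the robot, y to its left (up to 6 degrees askew). Cell centres at y = 120, 40, -40, -120 mm.
- empty_rack: Empty rack; pieces rest on a raised brown bar 36 mm (x) by 70 mm (y), top at z = 14 mm, in each cell: fixed board 84 mm deep (x), 334 mm long (y), top 10 mm above the table; four cells, open front and back, between dividers 4 mm thick, up to z = 19.5 mm. Origin under its middle, on the table; x away from the robot, y to its left. Cell centres at y = 120, 40, -40, -120 mm.
- tin_pad: Round-ended cork pad 4 mm thick fixed in one cell of the full rack, its top 14 mm above the table; the tin lies on it at the start. Origin at the centre of its underside. 36 mm (x) by 70 mm (y), narrower than the tin front to back.
- tablet_pad: Oblong, square-ended cork pad 4 mm thick fixed in one cell of the full rack, its top 14 mm above the table; the jade tablet lies on it at the start. Origin at the centre of its underside. 36 mm (x) by 68 mm (y), narrower than the tablet front to back.
- loupe_pad: Narrow oblong cork pad 4 mm thick fixed in one cell of the full rack, its top 14 mm above the table; the loupe lies on it at the start. Origin at the centre of its underside. 34 mm (x) by 54 mm (y).
- stamp_pad: Square cork pad 4 mm thick fixed in one cell of the full rack, its top 14 mm above the table; the stamp lies on it at the start. Origin at the centre of its underside. 42 x 42 mm.
Mind the look-alikes: they are no part of the job. Leave any red look-alike of the tablet alone.

How it is judged:
By the outcome, as a careful person would: the job done as asked, in the order asked, and still so for the second after the job is handed in, with the robot touching nothing.
It also fails if it takes over 96 s, if anything falls off the work surface, if the arm or the gripper's body presses on something with over 40 N, if the wrist force passes 120 N, or if a joint passes its speed limit or range.

## Robot

A 6-joint arm with a two-finger parallel gripper is mounted at the origin on a cart in front of the work surface, level with it; the furniture and walls round the work are solid. World frame = base frame: x ahead of the robot, y to its left, z up, the work surface at z = 0. Lengths are in mm, angles in rad, forces in N, time in s.
With the tool pointing down it reaches from about 300 to 775 mm from the base axis. Payload 14.6 kg.
Tool frame: the origin (TCP) lies midway between the tips of the shut fingers; the grasp point (between the pads) lies 19 mm behind it; z points along the fingers, y is the line along which they close (so a half turn about z gives the same grasp; the last joint's range is limited). The gripper opens to 94 mm and grips with 3 to 60 N. Pads are 16 mm wide; open, the fingers measure 119 mm over their backs; the gripper's body (75 mm by 177 mm) begins 78 mm behind the grasp point.
Start: joints at [-1.395, 0.3, 1.521, -0, 1.321, -0.067], TCP at [132.225, -533.859, 205.446] pointing down, gripper open.
Joint ranges: [-3.03, 3.03], [-0.79, 2.21], [0.23, 2.52], [-1.04, 4.18], [0, 3.07], [-2.55, 2.55]. Speed limits (rad/s): [2.22, 2.22, 2.57, 3.14, 3.14, 3.14].

## Interface

Orientations are given as [roll, pitch, yaw] about the fixed x, y, z axes, in that order (R = Rz(yaw) Ry(pitch) Rx(roll)).
In Python, from cell import manip gives the robot as it stands.
- The arm moves only by the shell command python3 -m creep 'ROWS' [OPENING] [FORCE]. ROWS is text: rows parted by semicolons, each of 6 numbers parted by spaces: the shift along the tool's x, y, z normalised to -1 to 1, where 1 is 4 cm, then the turn, a rotation vector about the tool's x, y, z normalised to -1 to 1, where 1 is pi rad. In form: dx dy dz ax ay az; .... A call has 1 to 20 rows; each row shifts and turns the commanded pose from where the row before left it, along the tool's axes as they then stand; what a row does not reach is not made up. A row lasts 1/8 s, in which the tool goes at most 62.5 mm and 10.7 degrees, less where a joint would pass 70% of its speed; a pose out of reach is approached as far as the arm can. A call with a number of a shift or a turn outside -1 to 1 is refused whole. A call with a gripper value outside its range is refused whole. OPENING is the closure, from 0 (fully open) to 1 (shut), set as the call begins (- or left out, the last holds). The fingers move at their own pace and stop on an object; FORCE is the grip in N (left out, the last holds). Time passes only in rows, so rows that do not move let the fingers close. It gives the time, the measured TCP pose, the force, the opening and the grip force at its end, in the units of the state.
- manip.read_state(): the state, without advancing time (a new reading comes with each control period).
- manip.camera(name): name is "side" or "top"; returns a dict with "color" (384x512x3 uint8, red, green, blue), "range_z" (384x512 float32, mm along the optical axis (not along the pixel's ray), 0 where there is no reading), "camera_matrix" (3x3 intrinsics, pixels), "T" (4x4, takes a point from camera to world coordinates). Camera axes: x right, y down, z forward; pixel columns grow to the right and rows downward; lengths in mm; the calibration is good to about 2 mm. A picture is of the moment at which its call begins.
- manip.sign_off(): hands the job in; it is judged then, once.
The state is a dict: "clock": time; "joints": joint angles; "qd": joint speeds; "effort": joint torques, N m; "eef_pos": TCP position; "eef_rot": TCP orientation; "wrist_force": force on the tool from outside, world axes, zero at the start; "moment": the same for the moment, N m; "finger_gap": finger opening in mm; "finger_force": force on a finger pad.
Only numpy, scipy, OpenCV 4.12 (cv2) and the standard library are available. Lean on these libraries where they do the work, as an engineer would, in place of code of your own. Each camera call takes 0.05 s, during which the arm holds its last target. There are 200 camera calls.

## Working session

There is one attempt and no reset: what is moved stays moved. The work goes in short steps, Python scripts to look and compute and a shell command to move; the robot and the scene stay as the last step left them, time stands still between calls to the robot, and variables do not carry over. Pictures are saved under pics/ and viewed, at most 14 in all, crops included, and the job is handed in when it is done.

```bash
mkdir -p pics; cat > h.py <<'E'
import numpy as np, cv2
from cell import manip
def snap(n,name):
    c=manip.camera(n); np.savez(f'pics/{name}.npz',**c)
    cv2.imwrite(f'pics/{name}.png',cv2.resize(c['color'][:,:,::-1],(768,576),interpolation=cv2.INTER_CUBIC)); return c
def world(c):
    K=c['camera_matrix'];z=c['range_z'];v,u=np.mgrid[:z.shape[0],:z.shape[1]]
    P=np.stack([(u-K[0,2])/K[0,0]*z,(v-K[1,2])/K[1,1]*z,z,np.ones_like(z)],-1)
    W=(P@np.asarray(c['T']).T)[...,:3]; W[z==0]=np.nan; return W
E
python3 - <<'E'
from h import *
np.set_printoptions(suppress=True,precision=2)
for n in('top','side'):
    c=snap(n,n+'0');print(c['T'],c['camera_matrix'])
print(manip.read_state())
E
```

```text
[[  0.02  -0.98   0.18 396.48]
 [ -1.    -0.03  -0.02  -0.43]
 [  0.02  -0.18  -0.98 870.13]
 [  0.     0.     0.     1.  ]] [[420.84   0.   254.17]
 [  0.   420.84 189.37]
 [  0.     0.     1.  ]]
[[ -0.9   -0.27   0.35 241.27]
 [ -0.44   0.58  -0.69 589.33]
 [ -0.02  -0.77  -0.64 597.99]
 [  0.     0.     0.     1.  ]] [[360.78   0.   251.7 ]
 [  0.   360.78 194.74]
 [  0.     0.     1.  ]]
{'clock': 0.1, 'joints': array([-1.39,  0.3 ,  1.52, -0.  ,  1.32, -0.07]), 'qd': array([-0., -0., -0., -0., -0., -0.]), 'effort': array([  0.  , -53.26, -35.33,   0.07,   0.02,  -0.  ]), 'eef_pos': array([ 132.19, -533.64,  204.95]), 'eef_rot': array([-3.14, -0.  ,  0.24]), 'wrist_force': array([0.08, 1.11, 0.27]), 'moment': array([-0.05,  0.02, -0.02]), 'finger_force': 0.0, 'finger_gap': 93.94138768578193}
```

View pics/top0.png

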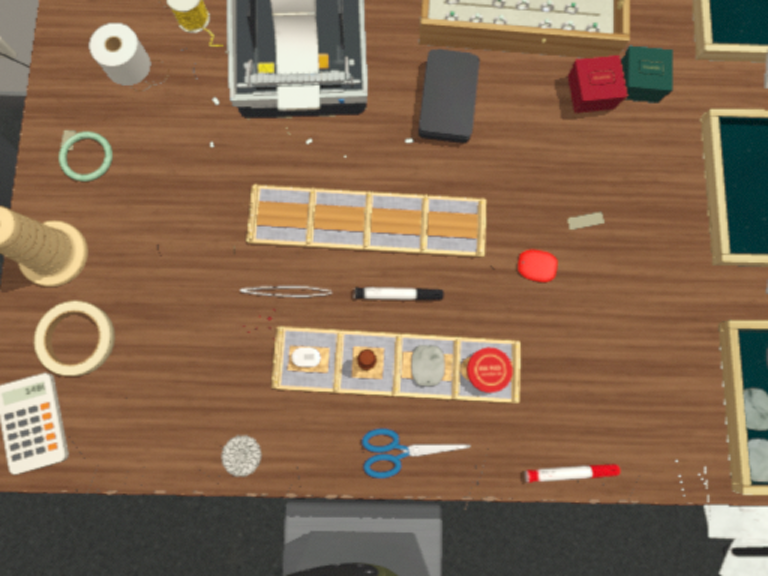

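View pics/side0.png

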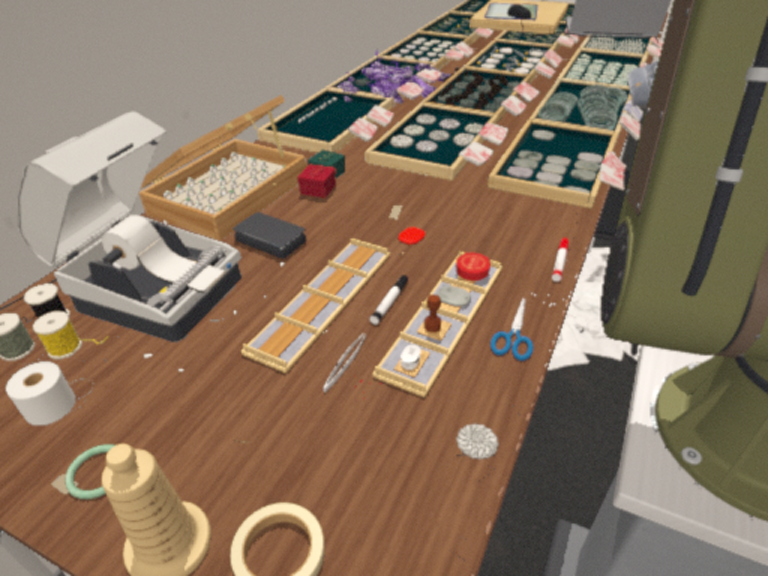

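The top picture shows the near rack with the pieces: loupe (306,357), stamp (367,358), tablet (428,366) and tin (490,370). The far, empty rack spans (250,190)-(485,250). The red look-alike at (538,265) is on the table and stays there. Next I rectify both racks to metric scale.

```bash
python3 - <<'E'
from h import *
c=dict(np.load('pics/top0.npz'));K=c['camera_matrix'];T=c['T']
W=world(c);g=W[300:310,60:140,2];print('table z',np.nanmedian(W[200:225,330:400,2]))
# ortho at plane z: pixel (col,row): y=ymax-col/2, x=xmax-row/2
Ti=np.linalg.inv(T)
def ortho(z,x1,x0,y1,y0,s):
    rows,cols=np.mgrid[:int((x1-x0)*s),:int((y1-y0)*s)]
    P=np.stack([x1-rows/s,y1-cols/s,np.full(rows.shape,z),np.ones(rows.shape)],-1)@Ti.T
    u=P[...,0]/P[...,2]*K[0,0]+K[0,2];v=P[...,1]/P[...,2]*K[1,1]+K[1,2]
    return cv2.remap(c['color'],u.astype('f4'),v.astype('f4'),cv2.INTER_CUBIC)
for z in (19.5,):
    im=ortho(z,600,300,200,-200,2)
    for k in range(0,800,100): cv2.line(im,(k,0),(k,6),(255,0,0),1)
    cv2.imwrite('pics/o%d.png'%z,im[:,:,::-1])
m=W[...,2]
for n,lo,hi,b in [('loupe',24,40,(180,225,215,262)),('stamp',40,90,(180,232,255,262)),('tablet',16.5,25,(272,227,298,260)),('tin',28,45,(305,225,345,265))]:
    u0,v0,u1,v1=b;w=W[v0:v1,u0:u1].reshape(-1,3);w=w[(w[:,2]>lo)&(w[:,2]<hi)]
    r=cv2.minAreaRect(w[:,:2].astype('f4'));print(n,len(w),np.median(w,0).round(1),w.mean(0).round(1),r)
E
```

```text
table z -0.03789611885207478
loupe 190 [453.  82.  30.] [453.5  82.4  29.9] ((453.61334228515625, 82.71905517578125), (22.0976619720459, 34.167144775390625), 0.6107091903686523)
stamp 116 [451.3   1.3  73.7] [450.9   1.3  72.7] ((450.9368591308594, 1.3020868301391602), (20.62302589416504, 20.939531326293945), 1.3671742677688599)
tablet 528 [446.8 -80.3  20.4] [446.6 -80.6  20.4] ((447.1522216796875, -81.05625915527344), (55.075069427490234, 46.517147064208984), 11.787199020385742)
tin 723 [ 441.8 -162.1   34. ] [ 441.6 -161.6   33.9] ((441.5089111328125, -161.8400115966797), (57.16695022583008, 58.81119918823242), 1.4286290407180786)
```

View pics/o19.png

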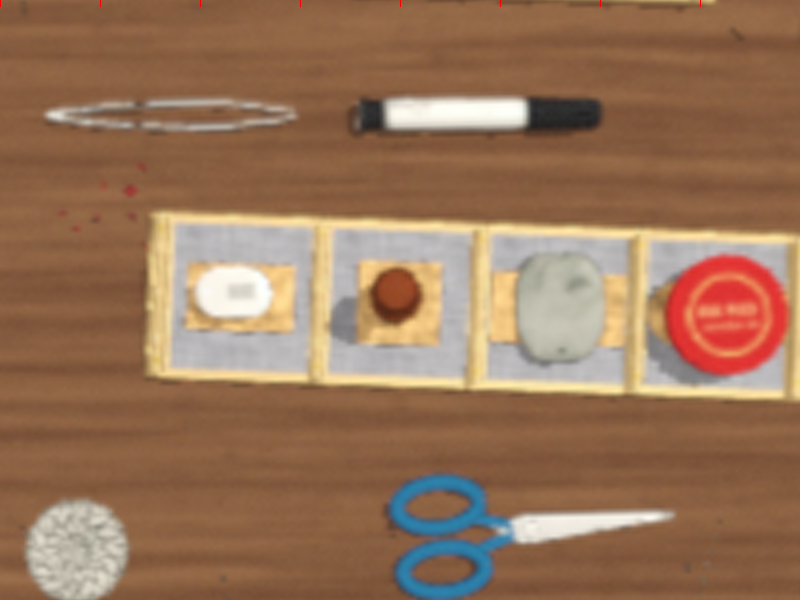

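The rectified view has the loupe at (232,292), stamp (395,293), tablet (560,307) and tin (728,315). The tablet looks 55 mm long front to back. I'll check that in enlargement, along with the empty rack and any rim.

```bash
cat >> h.py <<'E'
def ortho(c,z,x1,x0,y1,y0,s):
    K=c['camera_matrix'];Ti=np.linalg.inv(c['T'])
    rows,cols=np.mgrid[:int((x1-x0)*s),:int((y1-y0)*s)]
    P=np.stack([x1-rows/s,y1-cols/s,np.full(rows.shape,z),np.ones(rows.shape)],-1)@Ti.T
    u=P[...,0]/P[...,2]*K[0,0]+K[0,2];v=P[...,1]/P[...,2]*K[1,1]+K[1,2]
    return cv2.remap(c['color'],u.astype('f4'),v.astype('f4'),cv2.INTER_CUBIC)
E
python3 - <<'E'
from h import *
c=dict(np.load('pics/top0.npz'));s=dict(np.load('pics/side0.npz'))
a=ortho(c,14,700,560,200,-200,2)   # bars
b=ortho(c,20,480,410,-30,-130,4)
d=cv2.resize(s['color'][160:260,240:350],(400,280),interpolation=cv2.INTER_CUBIC) 
cv2.imwrite('pics/o2.png',np.vstack([a,np.hstack([b,d])])[:,:,::-1])
W=world(c)
for y in (82,20,-100):
    k=[]
    for x in (385,395,400,403,406,410,415,420,480,490,494,497,500,505):
        d=np.hypot(W[...,0]-x,W[...,1]-y);i=np.unravel_index(np.nanargmin(d),d.shape);k.append((x,round(float(W[i][2]),1)))
    print(y,k)
for x0,x1,y0,y1 in[(560,700,-140,190),(380,520,-215,135)]:
  w=W.reshape(-1,3);q=w[(w[:,0]>x0)&(w[:,0]<x1)&(w[:,1]>y0)&(w[:,1]<y1)&(w[:,2]>6)&(w[:,2]<22)]
  print(cv2.minAreaRect(q[:,:2].astype('f4')),np.percentile(q[:,1],[.2,99.8]))
E
```

```text
82 [(385, 0.3), (395, -1.3), (400, 0.6), (403, 2.1), (406, 0.1), (410, 9.4), (415, 11.7), (420, 9.3), (480, 11.8), (490, 10.1), (494, 11.2), (497, -0.2), (500, -0.2), (505, -0.6)]
20 [(385, 1.9), (395, 1.0), (400, 0.3), (403, -0.2), (406, 3.0), (410, 8.9), (415, 11.3), (420, 8.9), (480, 10.3), (490, 8.2), (494, -0.3), (497, -1.5), (500, 1.2), (505, -0.7)]
-100 [(385, 2.2), (395, 0.8), (400, 0.7), (403, 9.1), (406, 11.0), (410, 9.6), (415, 11.3), (420, 9.6), (480, 11.0), (490, 0.2), (494, 1.8), (497, -1.8), (500, 0.4), (505, 0.2)]
((649.186767578125, 15.799545288085938), (313.4591369628906, 84.81428527832031), 88.0498046875) [-139.1465216   171.42228423]
((447.55706787109375, -40.01863098144531), (334.31488037109375, 84.2169418334961), 87.95745849609375) [-206.18050283  126.18241529]
```

View pics/o2.png

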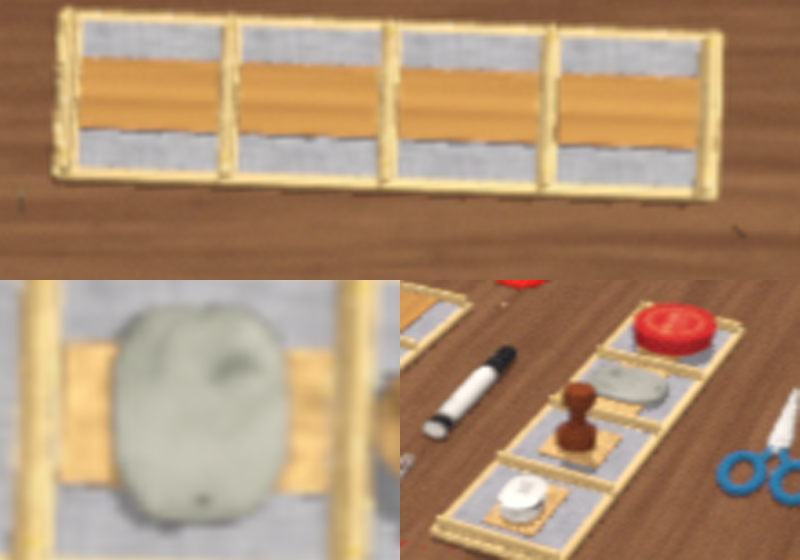

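The crops confirm it: the grey-green tablet lies with its 55 mm length front to back, centred about (203,412) in the crop. Every piece gets gripped front to back. Both racks are askew by -2.0°. First I turn the tool and go above the tin.

```bash
python3 -m creep '0 0 0 0 0 -0.0515;0 0 0 0 0 -0.0515;0 0 0 0 0 -0.0515;0 0 0 0 0 -0.0515;0 0 0 0 0 -0.0515;0 0 0 0 0 -0.0515;0 0 0 0 0 -0.0515;0 0 0 0 0 -0.0515' 0 20
python3 -m creep '0.736 0.569 0 0 0 0;0.736 0.569 0 0 0 0;0.736 0.569 0 0 0 0;0.736 0.569 0 0 0 0;0.736 0.569 0 0 0 0;0.736 0.569 0 0 0 0;0.736 0.569 0 0 0 0;0.736 0.569 0 0 0 0;0.736 0.569 0 0 0 0;0.736 0.569 0 0 0 0;0.736 0.569 0 0 0 0;0.736 0.569 0 0 0 0;0.736 0.569 0 0 0 0;0 0 0 0 0 0;0 0 0 0 0 0'
cat >> h.py <<'E'
def go(x,y,z=None,yaw=1.536):
    s=manip.read_state();p=np.array(s['eef_pos']);a=s['eef_rot'][2]
    d=np.array([x,y])-p[:2]
    print('pose',p.round(1),np.round(s['eef_rot'],3),'t',s['clock'],'units dx,dy,dz', np.round([(np.cos(a)*d[0]+np.sin(a)*d[1])/40,(np.sin(a)*d[0]-np.cos(a)*d[1])/40,0 if z is None else (p[2]-z)/40],3),'az',round((a-yaw)/np.pi,4))
E
python3 - <<'E'
from h import *
c=dict(np.load('pics/top0.npz'));w=world(c).reshape(-1,3)
q=w[(w[:,0]>560)&(w[:,0]<720)&(w[:,1]>-172)&(w[:,1]<185)&(w[:,2]>7)&(w[:,2]<22)]
r=cv2.minAreaRect(q[:,:2].astype('f4'));print(r,np.percentile(q[:,1],[.2,99.8]))
th=np.radians(r[2]-90);C=np.array(r[0])
for n,k in zip(('tin','tablet','stamp','loupe'),(120,40,-40,-120)):print(n,(C+k*np.array([-np.sin(th),np.cos(th)])).round(1))
go(441.5,-161.8,12)
E
```

```text
clock: 1.1
eef_pos: [132.2, -533.7, 205.1]
eef_rot: [-3.141, -0.001, 1.542]
wrist_force: [-0.2, 0.3, -0.9]
finger_gap: 94.3
finger_force: 0.0
clock: 2.98
eef_pos: [440.5, -161.5, 205.2]
eef_rot: [-3.141, -0.0, 1.537]
wrist_force: [-0.3, 0.6, -0.1]
finger_gap: 93.8
finger_force: 0.0
((648.8381958007812, 5.5640106201171875), (333.94207763671875, 84.81428527832031), 88.0498046875) [-160.46802357  171.37784034]
tin [652.9 125.5]
tablet [650.2  45.5]
stamp [647.5 -34.4]
loupe [ 644.8 -114.4]
pose [ 440.5 -161.5  205.2] [-3.141 -0.     1.537] t 2.975 units dx,dy,dz [-0.006  0.025  4.831] az 0.0004
```

```bash
python3 -m creep '0 0.025 0.8 0 0 0;0 0 0.8 0 0 0;0 0 0.8 0 0 0;0 0 0.8 0 0 0;0 0 0.8 0 0 0;0 0 0.4 0 0 0;0 0 0.2 0 0 0;0 0 0.18 0 0 0;0 0 0 0 0 0'
python3 -m creep '0 0 0 0 0 0;0 0 0 0 0 0;0 0 0 0 0 0;0 0 0 0 0 0;0 0 0 0 0 0;0 0 0 0 0 0' 1 25
python3 -m creep '0 0 -0.3 0 0 0;0 0 -0.8 0 0 0;0 0 -0.8 0 0 0;0 0 -0.1 0 0 0;0 0 0 0 0 0'
```

```text
clock: 4.1
eef_pos: [441.9, -161.5, 14.4]
eef_rot: [3.141, 0.0, 1.537]
wrist_force: [-0.4, -0.1, -0.2]
finger_gap: 94.0
finger_force: 0.0
clock: 4.85
eef_pos: [441.9, -161.4, 14.3]
eef_rot: [3.141, 0.0, 1.537]
wrist_force: [-1.2, 0.7, 3.0]
finger_gap: 59.5
finger_force: 25.0
clock: 5.48
eef_pos: [441.6, -161.3, 94.0]
eef_rot: [-3.141, -0.0, 1.537]
wrist_force: [0.1, -0.4, -1.8]
finger_gap: 59.5
finger_force: 25.0
```

```bash
python3 -m creep '0.5 0.34 0 0 0 0;0.734 0.504 0 0 0 0;0.734 0.504 0 0 0 0;0.734 0.504 0 0 0 0;0.734 0.504 0 0 0 0;0.734 0.504 0 0 0 0;0.734 0.504 0 0 0 0;0.734 0.504 0 0 0 0;0.734 0.504 0 0 0 0;0.734 0.504 0 0 0 0;0.24 0.16 0 0 0 0;0 0 0 0 0 0;0 0 0 0 0 0'
python3 - <<'E'
from h import *
go(652.9,125.5,14.8)
snap('side','s1')
E
```

```text
clock: 7.1
eef_pos: [652.5, 124.6, 93.8]
eef_rot: [-3.141, 0.0, 1.536]
wrist_force: [-0.5, -0.2, -1.2]
finger_gap: 59.7
finger_force: 25.0
pose [652.5 124.6  93.8] [-3.141  0.     1.536] t 7.1 units dx,dy,dz [0.023 0.009 1.976] az 0.0001
```

View pics/s1.png

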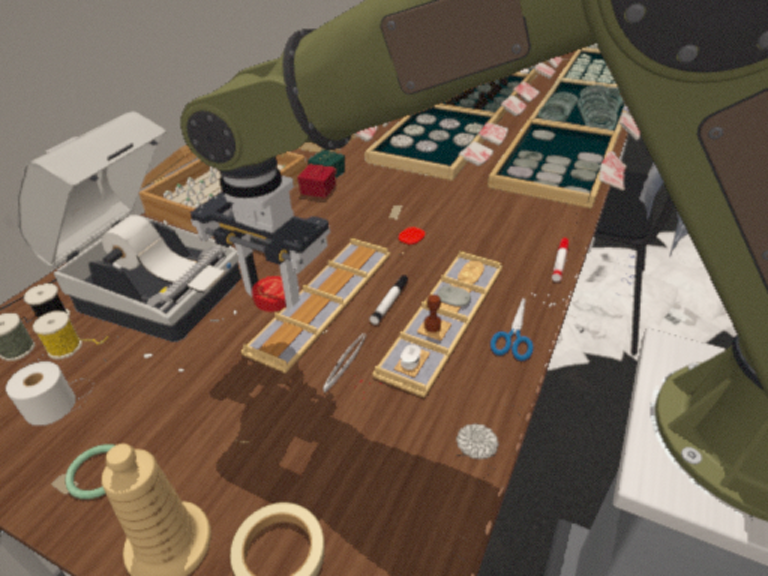

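The tin is held level at (270,293), over the leftmost cell of the empty rack. The printer is clear of the gripper. Lowering it now.

```bash
python3 -m creep '0.023 0.009 0.5 0 0 0;0 0 0.6 0 0 0;0 0 0.5 0 0 0;0 0 0.2 0 0 0;0 0 0.1 0 0 0;0 0 0.07 0 0 0;0 0 0 0 0 0'
python3 - <<'E'
from h import *
print(manip.read_state()['wrist_force'])
go(652.9,125.5,14.5)
E
```

```text
clock: 8.02
eef_pos: [653.6, 126.5, 15.8]
eef_rot: [3.141, -0.0, 1.537]
wrist_force: [-0.1, -0.7, -0.2]
finger_gap: 59.4
finger_force: 25.0
[-0.13259455 -0.70831047 -0.24852229]
pose [653.6 126.5  15.8] [ 3.141 -0.     1.537] t 8.025 units dx,dy,dz [-0.025 -0.017  0.032] az 0.0004
```

```bash
python3 -m creep '-0.02 -0.015 0.03 0 0 0;0 0 0 0 0 0'
python3 -m creep '0 0 0 0 0 0;0 0 0 0 0 0;0 0 0 0 0 0;0 0 0 0 0 0' 0
python3 -m creep '0 0 -0.4 0 0 0;0 0 -0.9 0 0 0;0 0 -0.9 0 0 0;0 0 -0.3 0 0 0;0 0 0 0 0 0'
python3 - <<'E'
from h import *
go(447,-80.8,12.5)
E
```

```text
clock: 8.28
eef_pos: [652.9, 125.6, 14.5]
eef_rot: [3.141, -0.0, 1.537]
wrist_force: [0.0, 0.9, 0.1]
finger_gap: 59.5
finger_force: 25.0
clock: 8.78
eef_pos: [652.8, 125.7, 14.3]
eef_rot: [3.142, -0.0, 1.537]
wrist_force: [-1.0, -0.5, -0.2]
finger_gap: 93.1
finger_force: 0.0
clock: 9.4
eef_pos: [652.9, 125.7, 114.7]
eef_rot: [3.141, -0.0, 1.537]
wrist_force: [0.2, -0.5, -0.2]
finger_gap: 94.0
finger_force: 0.0
pose [652.9 125.7 114.7] [ 3.141 -0.     1.537] t 9.4 units dx,dy,dz [-5.332 -4.971  2.554] az 0.0004
```

```bash
python3 -m creep '-0.4 -0.37 0 0 0 0;-0.7 -0.65 0 0 0 0;-0.7 -0.65 0 0 0 0;-0.7 -0.65 0 0 0 0;-0.7 -0.65 0 0 0 0;-0.7 -0.65 0 0 0 0;-0.7 -0.65 0 0 0 0;-0.53 -0.5 0 0 0 0;-0.2 -0.15 0 0 0 0;0 0 0 0 0 0'
python3 - <<'E'
from h import *
c=dict(np.load('pics/top0.npz'));b=ortho(c,20,480,410,-40,-120,4)
hsv=cv2.cvtColor(b,cv2.COLOR_RGB2HSV);l=b.astype(int)
m=((l[...,1]>=l[...,0]-2)&(l[...,1]>l[...,2]+3)&(l[...,1]>90)).astype('u1')
m=cv2.morphologyEx(m,cv2.MORPH_OPEN,np.ones((9,9)));m=cv2.morphologyEx(m,cv2.MORPH_CLOSE,np.ones((25,25)))
k=max(cv2.findContours(m,0,2)[0],key=cv2.contourArea);r=cv2.fitEllipse(k)
print('ellipse centre',480-r[0][1]/4,-40-r[0][0]/4,np.array(r[1])/4,r[2],cv2.minAreaRect(k)[1:])
go(447,-80.8,12.5)
E
```

```text
clock: 10.65
eef_pos: [449.0, -80.8, 113.8]
eef_rot: [-3.141, -0.0, 1.536]
wrist_force: [0.3, -0.0, 0.6]
finger_gap: 93.9
finger_force: 0.0
ellipse centre 448.17347145080566 -79.24142456054688 [42.16858673 63.69747543] 1.4661026000976562 ((221.0, 156.0), 90.0)
pose [449.  -80.8 113.8] [-3.141 -0.     1.536] t 10.65 units dx,dy,dz [-2.000e-03 -4.900e-02  2.533e+00] az 0.0001
```

```bash
python3 -m creep '0.01 -0.035 0.6 0 0 0;0 0 0.8 0 0 0;0 0 0.7 0 0 0;0 0 0.25 0 0 0;0 0 0.12 0 0 0;0 0 0.06 0 0 0;0 0 0 0 0 0;0 0 0 0 0 0'
python3 -m creep '0 0 0 0 0 0;0 0 0 0 0 0;0 0 0 0 0 0;0 0 0 0 0 0;0 0 0 0 0 0;0 0 0 0 0 0' 1 20
```

```text
clock: 11.65
eef_pos: [447.8, -80.4, 13.5]
eef_rot: [3.141, 0.0, 1.537]
wrist_force: [0.5, 0.1, 0.5]
finger_gap: 93.8
finger_force: 0.0
clock: 12.4
eef_pos: [447.5, -80.3, 13.0]
eef_rot: [-3.142, -0.0, 1.537]
wrist_force: [-0.5, -0.1, -0.3]
finger_gap: 52.8
finger_force: 20.0
```

```bash
python3 -m creep '0 0 -0.2 0 0 0;0 0 -0.6 0 0 0;0 0 -0.8 0 0 0;0 0 -0.4 0 0 0;0 0 0 0 0 0'
python3 - <<'E'
from h import *
go(650.2,45.5,13.4)
c=manip.camera('side')
cv2.imwrite('pics/s2.png',cv2.resize(c['color'][100:290,180:380,::-1],(600,570),interpolation=cv2.INTER_CUBIC))
E
```

```text
clock: 13.02
eef_pos: [448.2, -80.5, 94.3]
eef_rot: [3.139, 0.001, 1.537]
wrist_force: [-0.3, -0.7, -0.1]
finger_gap: 53.0
finger_force: 20.0
pose [448.2 -80.5  94.3] [3.139e+00 1.000e-03 1.537e+00] t 13.025 units dx,dy,dz [3.318 4.942 2.022] az 0.0004
```

View pics/s2.png

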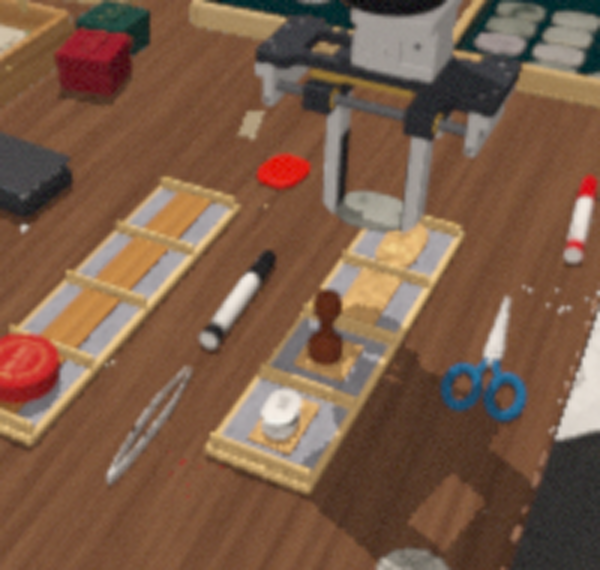

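The tablet is held flat at (375,208) and the tin sits in its cell at (25,370). Carrying the tablet over.

```bash
python3 -m creep '0.2 0.3 0 0 0 0;0.45 0.67 0 0 0 0;0.5 0.745 0 0 0 0;0.5 0.745 0 0 0 0;0.5 0.745 0 0 0 0;0.5 0.745 0 0 0 0;0.45 0.67 0 0 0 0;0.22 0.32 0 0 0 0;0 0 0.5 0 0 0;0 0 0.7 0 0 0;0 0 0.4 0 0 0;0 0 0.2 0 0 0;0 0 0.1 0 0 0;0 0 0 0 0 0;0 0 0 0 0 0'
python3 - <<'E'
from h import *
go(650.2,45.5,13.2)
E
```

```text
clock: 14.95
eef_pos: [649.9, 45.7, 17.8]
eef_rot: [3.14, -0.0, 1.537]
wrist_force: [0.0, 0.4, 0.3]
finger_gap: 52.8
finger_force: 20.0
pose [649.9  45.7  17.8] [ 3.14  -0.     1.537] t 14.95 units dx,dy,dz [-0.005  0.009  0.114] az 0.0003
```

```bash
python3 -m creep '0 0 0.06 0 0 0;0 0 0.05 0 0 0;0 0 0 0 0 0;0 0 0 0 0 0'
python3 -m creep '0 0 0 0 0 0;0 0 0 0 0 0;0 0 0 0 0 0;0 0 0 0 0 0' 0
python3 -m creep '0 0 -0.4 0 0 0;0 0 -0.9 0 0 0;0 0 -0.9 0 0 0;0 0 -0.7 0 0 0;0 0 0 0 0 0'
python3 - <<'E'
from h import *
go(451.1,1.1,30)
E
```

```text
clock: 15.45
eef_pos: [649.6, 45.7, 13.0]
eef_rot: [3.141, -0.0, 1.537]
wrist_force: [-2.7, -0.2, 5.9]
finger_gap: 52.7
finger_force: 20.0
clock: 15.95
eef_pos: [649.5, 45.7, 12.6]
eef_rot: [-3.142, -0.0, 1.537]
wrist_force: [0.3, 0.5, 0.1]
finger_gap: 89.5
finger_force: 0.0
clock: 16.58
eef_pos: [650.6, 45.8, 132.0]
eef_rot: [3.136, -0.0, 1.537]
wrist_force: [0.5, 0.0, 0.2]
finger_gap: 94.0
finger_force: 0.0
pose [650.6  45.8 132. ] [ 3.136 -0.     1.537] t 16.575 units dx,dy,dz [-1.284 -4.947  2.55 ] az 0.0004
```

```bash
python3 -m creep '-0.08 -0.3 0 0 0 0;-0.2 -0.75 0 0 0 0;-0.2 -0.8 0 0 0 0;-0.2 -0.8 0 0 0 0;-0.2 -0.8 0 0 0 0;-0.2 -0.75 0 0 0 0;-0.15 -0.55 0 0 0 0;-0.05 -0.2 0 0 0 0;0 0 0 0 0 0;0 0 0.5 0 0 0;0 0 0.8 0 0 0;0 0 0.7 0 0 0;0 0 0.4 0 0 0;0 0 0.15 0 0 0;0 0 0 0 0 0;0 0 0 0 0 0'
python3 -m creep '0 0 0 0 0 0;0 0 0 0 0 0;0 0 0 0 0 0;0 0 0 0 0 0;0 0 0 0 0 0;0 0 0 0 0 0;0 0 0 0 0 0' 1 20
python3 -m creep '0 0 -0.2 0 0 0;0 0 -0.7 0 0 0;0 0 -0.8 0 0 0;0 0 -0.4 0 0 0;0 0 0 0 0 0'
python3 - <<'E'
from h import *
go(647.5,-34.4,29.6)
c=manip.camera('side')
cv2.imwrite('pics/s3.png',cv2.resize(c['color'][100:290,130:380,::-1],(750,570),interpolation=cv2.INTER_CUBIC))
E
```

```text
clock: 18.58
eef_pos: [450.4, 1.2, 27.2]
eef_rot: [3.141, 0.0, 1.537]
wrist_force: [0.0, -0.3, -0.0]
finger_gap: 93.9
finger_force: 0.0
clock: 19.45
eef_pos: [449.9, 1.2, 26.6]
eef_rot: [3.142, 0.0, 1.537]
wrist_force: [-0.0, 0.5, 0.9]
finger_gap: 27.3
finger_force: 0.1
clock: 20.08
eef_pos: [450.5, 1.2, 111.9]
eef_rot: [3.139, 0.0, 1.537]
wrist_force: [-0.6, -0.1, -0.1]
finger_gap: 26.8
finger_force: 20.0
pose [450.5   1.2 111.9] [3.139 0.    1.537] t 20.075 units dx,dy,dz [-0.723  4.953  2.057] az 0.0004
```

View pics/s3.png

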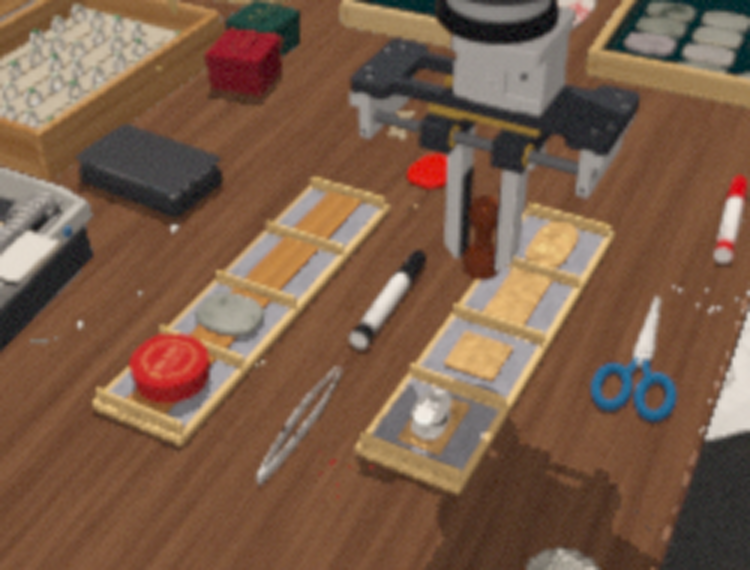

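The stamp is held upright at (482,240), and the tin (170,365) and tablet (228,313) sit right in their cells. Carrying the stamp over.

```bash
python3 -m creep '-0.04 0.3 0 0 0 0;-0.1 0.65 0 0 0 0;-0.1 0.75 0 0 0 0;-0.11 0.75 0 0 0 0;-0.11 0.75 0 0 0 0;-0.11 0.75 0 0 0 0;-0.1 0.65 0 0 0 0;-0.05 0.35 0 0 0 0;0 0 0 0 0 0;0 0 0.5 0 0 0;0 0 0.7 0 0 0;0 0 0.5 0 0 0;0 0 0.25 0 0 0;0 0 0.07 0 0 0;0 0 0 0 0 0;0 0 0 0 0 0'
python3 - <<'E'
from h import *
go(647.5,-34.4,26.8)
E
```

```text
clock: 22.12
eef_pos: [647.2, -34.2, 30.6]
eef_rot: [3.14, 0.0, 1.537]
wrist_force: [-0.2, 1.2, -1.5]
finger_gap: 27.1
finger_force: 20.0
pose [647.2 -34.2  30.6] [3.14  0.    1.537] t 22.125 units dx,dy,dz [-0.004  0.008  0.096] az 0.0004
```

```bash
python3 -m creep '0 0 0.04 0 0 0;0 0 0.03 0 0 0;0 0 0.02 0 0 0;0 0 0 0 0 0;0 0 0 0 0 0'
python3 - <<'E'
from h import *
print(manip.read_state()['wrist_force']); c=manip.camera('side')
cv2.imwrite('pics/s4.png',cv2.resize(c['color'][130:260,140:300,::-1],(640,520),interpolation=cv2.INTER_CUBIC))
E
```

```text
clock: 22.75
eef_pos: [646.9, -34.2, 26.7]
eef_rot: [3.141, 0.0, 1.537]
wrist_force: [-3.2, -0.0, 5.5]
finger_gap: 26.8
finger_force: 20.0
[-3.16384778e+00 -1.63017622e-03  5.48402995e+00]
```

View pics/s4.png

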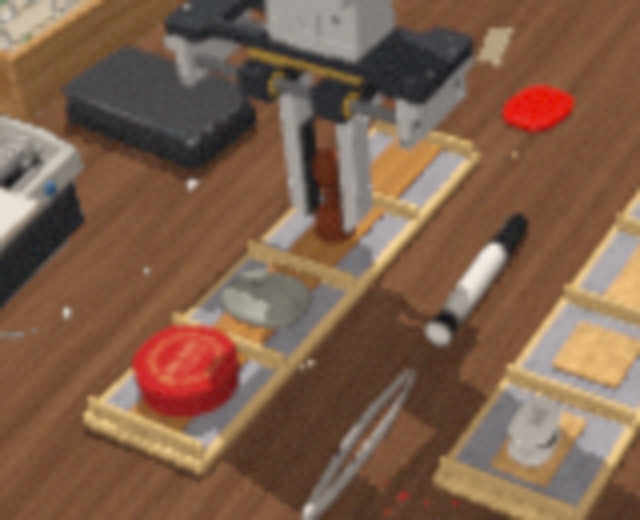

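The stamp stands on the third bar at (333,225), with 5.5 N of contact force. Releasing it and going to the loupe.

```bash
python3 -m creep '0 0 0 0 0 0;0 0 0 0 0 0;0 0 0 0 0 0;0 0 0 0 0 0' 0
python3 -m creep '0 0 -0.3 0 0 0;0 0 -0.8 0 0 0;0 0 -0.9 0 0 0;0 0 -0.6 0 0 0;0 0 0 0 0 0'
python3 - <<'E'
from h import *
go(453.5,82.5,16)
c=dict(np.load('pics/top0.npz'));b=ortho(c,30,480,425,110,55,5)
g=cv2.cvtColor(b,cv2.COLOR_RGB2HSV);m=((g[...,1]<40)&(g[...,2]>195)).astype('u1');m=cv2.morphologyEx(m,cv2.MORPH_CLOSE,np.ones((35,35)))
k=max(cv2.findContours(m,0,2)[0],key=cv2.contourArea);r=cv2.fitEllipse(k)
print('loupe',480-r[0][1]/5,110-r[0][0]/5,np.array(r[1])/5,r[2])
E
```

```text
clock: 23.3
eef_pos: [646.8, -34.2, 26.2]
eef_rot: [-3.142, -0.0, 1.537]
wrist_force: [-0.5, -0.5, 0.4]
finger_gap: 63.0
finger_force: 0.0
clock: 23.92
eef_pos: [647.7, -34.3, 132.8]
eef_rot: [3.137, 0.0, 1.537]
wrist_force: [-0.4, -0.4, 0.5]
finger_gap: 93.7
finger_force: 0.0
pose [647.7 -34.3 132.8] [3.137 0.    1.537] t 23.925 units dx,dy,dz [ 2.755 -4.951  2.919] az 0.0004
loupe 457.0629455566406 82.4723388671875 [33.07846375 45.42900391] 87.09275817871094
```

```bash
python3 -m creep '0.15 -0.3 0 0 0 0;0.4 -0.7 0 0 0 0;0.4 -0.75 0 0 0 0;0.45 -0.8 0 0 0 0;0.45 -0.8 0 0 0 0;0.4 -0.75 0 0 0 0;0.35 -0.6 0 0 0 0;0.155 -0.25 0 0 0 0;0 0 0 0 0 0;0 0 0.5 0 0 0;0 0 0.8 0 0 0;0 0 0.7 0 0 0;0 0 0.5 0 0 0;0 0 0.25 0 0 0;0 0 0.1 0 0 0;0 0 0 0 0 0;0 0 0 0 0 0'
python3 - <<'E'
from h import *
go(453.5,82.5,16.5)
E
```

```text
clock: 26.05
eef_pos: [453.1, 82.6, 16.8]
eef_rot: [3.141, -0.0, 1.537]
wrist_force: [-0.7, 0.6, -0.2]
finger_gap: 94.2
finger_force: 0.0
pose [453.1  82.6  16.8] [ 3.141 -0.     1.537] t 26.05 units dx,dy,dz [-0.002  0.011  0.008] az 0.0004
```

```bash
python3 -m creep '0 0 0 0 0 0;0 0 0 0 0 0;0 0 0 0 0 0;0 0 0 0 0 0;0 0 0 0 0 0;0 0 0 0 0 0;0 0 0 0 0 0;0 0 0 0 0 0;0 0 0 0 0 0' 1 15
python3 -m creep '0 0 -0.2 0 0 0;0 0 -0.7 0 0 0;0 0 -0.8 0 0 0;0 0 -0.8 0 0 0;0 0 -0.3 0 0 0;0 0 0 0 0 0;0 0 0 0 0 0'
python3 - <<'E'
from h import *
go(644.8,-114.4,16.3)
c=manip.camera('side')
cv2.imwrite('pics/s5.png',cv2.resize(c['color'][110:290,140:340,::-1],(640,576),interpolation=cv2.INTER_CUBIC))
E
```

```text
clock: 27.18
eef_pos: [452.6, 82.6, 16.2]
eef_rot: [-3.142, -0.0, 1.537]
wrist_force: [-0.2, 0.5, -0.8]
finger_gap: 22.9
finger_force: 15.1
clock: 28.05
eef_pos: [452.1, 82.5, 127.1]
eef_rot: [-3.14, 0.0, 1.537]
wrist_force: [0.2, 0.5, -0.8]
finger_gap: 23.0
finger_force: 15.1
pose [452.1  82.5 127.1] [-3.14   0.     1.537] t 28.05 units dx,dy,dz [-4.758  4.981  2.77 ] az 0.0004
```

View pics/s5.png

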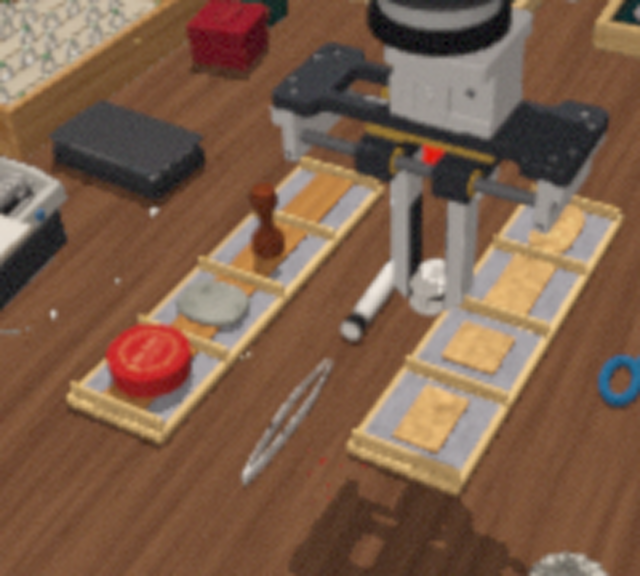

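The loupe is held level at (432,287), and the tin, tablet and stamp stand in order. Carrying the loupe to the rightmost cell.

```bash
python3 -m creep '-0.25 0.27 0 0 0 0;-0.5 0.53 0 0 0 0;-0.6 0.62 0 0 0 0;-0.6 0.62 0 0 0 0;-0.6 0.62 0 0 0 0;-0.6 0.62 0 0 0 0;-0.6 0.62 0 0 0 0;-0.5 0.53 0 0 0 0;-0.35 0.37 0 0 0 0;-0.16 0.18 0 0 0 0;0 0 0 0 0 0;0 0 0.5 0 0 0;0 0 0.7 0 0 0;0 0 0.7 0 0 0;0 0 0.5 0 0 0;0 0 0.2 0 0 0;0 0 0.06 0 0 0;0 0 0 0 0 0;0 0 0 0 0 0'
python3 - <<'E'
from h import *
go(644.8,-114.4,16.3)
E
```

```text
clock: 30.48
eef_pos: [645.7, -114.5, 22.7]
eef_rot: [3.14, 0.0, 1.537]
wrist_force: [0.4, -0.1, -0.3]
finger_gap: 22.4
finger_force: 15.1
pose [ 645.7 -114.5   22.7] [3.14  0.    1.537] t 30.475 units dx,dy,dz [ 0.001 -0.023  0.159] az 0.0004
```

```bash
python3 -m creep '0 -0.02 0.07 0 0 0;0 0 0.04 0 0 0;0 0 0.03 0 0 0;0 0 0.015 0 0 0;0 0 0 0 0 0;0 0 0 0 0 0'
python3 -m creep '0 0 0 0 0 0;0 0 0 0 0 0;0 0 0 0 0 0;0 0 0 0 0 0;0 0 0 0 0 0' 0
python3 -m creep '0 0 -0.3 0 0 0;0 0 -0.8 0 0 0;0 0 -0.9 0 0 0;0 0 -0.9 0 0 0;0 -0.7 -0.6 0 0 0;0 -0.9 -0.5 0 0 0;0 -0.9 0 0 0 0;-0.7 -0.7 0 0 0 0;-0.8 0 0 0 0 0;-0.8 0 0 0 0 0;-0.8 0 0 0 0 0;-0.4 0 0 0 0 0;0 0 0 0 0 0;0 0 0 0 0 0'
python3 - <<'E'
from h import *
c=snap('top','top9')
a=ortho(c,19.5,710,590,180,-170,2);cv2.imwrite('pics/o9.png',a[:,:,::-1])
W=world(c).reshape(-1,3)
for n,x,y,lo,hi in[('tin',652.9,125.5,28,45),('tablet',650.2,45.5,17,30),('stamp',647.5,-34.4,60,90),('loupe',644.8,-114.4,25,45)]:
    q=W[(np.hypot(W[:,0]-x,W[:,1]-y)<38)&(W[:,2]>lo)&(W[:,2]<hi)&(np.abs(W[:,1]-y)<33)];print(n,len(q),q.mean(0).round(1),np.median(q[:,2]))
s=manip.camera('side');cv2.imwrite('pics/s9.png',cv2.resize(s['color'][130:270,130:290,::-1],(640,560),interpolation=cv2.INTER_CUBIC))
E
```

```text
clock: 31.22
eef_pos: [644.6, -114.4, 16.2]
eef_rot: [3.141, 0.0, 1.537]
wrist_force: [-1.9, 1.0, 4.9]
finger_gap: 22.9
finger_force: 15.4
clock: 31.85
eef_pos: [644.5, -114.4, 15.6]
eef_rot: [3.142, -0.0, 1.537]
wrist_force: [-0.8, -0.3, 0.8]
finger_gap: 69.4
finger_force: 0.0
clock: 33.6
eef_pos: [512.0, -249.1, 175.8]
eef_rot: [3.142, -0.0, 1.538]
wrist_force: [0.7, -0.1, 0.2]
finger_gap: 94.0
finger_force: 0.0
tin 656 [651.4 124.5  34.1] 34.07316566066646
tablet 467 [648.5  45.   20.5] 20.53385554191493
stamp 100 [644.5 -33.9  72.8] 73.58487898909004
loupe 169 [ 643.9 -114.7   29.9] 29.88106577115309
```

View pics/o9.png

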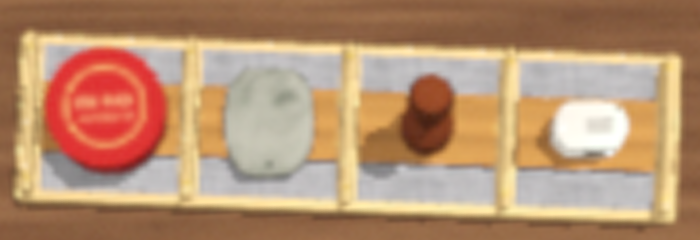

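View pics/s9.png

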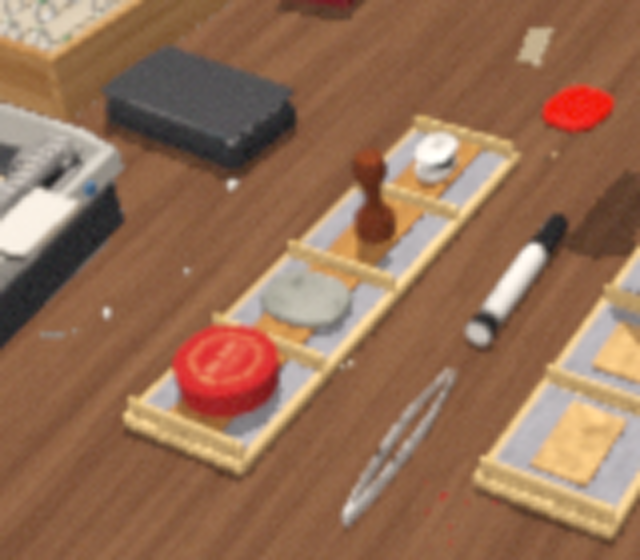

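All four pieces are upright on their bars: tin (105,108), tablet (268,122), stamp (428,115) and loupe (590,128). Their heights are right at 34, 20, 74 and 30 mm, and the arm is clear. Handing in.

```bash
python3 -c "
from cell import manip; print(manip.sign_off())"
```

```text
the job is handed in; nothing more can be done
None
```

The job is handed in: from the robot's left, the tin, tablet, stamp and loupe stand in reverse order on the empty rack's bars, done at about 34 s; the tablet lay with its length front to back, not along the rack as described, and I kept it that way.

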